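# Empty the rinse tray and hold it over the draining dish

## Task

Pick up the steel rinse tray by its upright grip plate and tip its three brass weights into the deep tub, leaving the bottles and the pot undisturbed. Then hold the empty tray over the shallow draining dish so it can drip: centred, level, its long sides parallel to the dish's long sides, with its underside about 2 cm above the dish's rim and not touching. Finish there, still holding the tray in the gripper; do not put it down.

Things in the scene. Friction and masses are not known exactly. Their poses are not given: they have to be found in the camera images.
- tray: steel rinse tray, loose, 220 g, flat on the table: pan 100 mm (x) by 126 mm (y, the long way), floor 3 mm, walls 25 mm high, 3 mm thick at both y ends and the back (+x). Front (-x) is open, no lip: pieces slide off there once it is lowered 25 to 45 degrees (friction varies). Origin at the centre of the pan's underside, z up. Grip plate at the back: see tray_grip.
- tray_grip (a point): grip point of the tray: centre of the tray's upright grip plate, 50 mm behind (+x) and 66 mm above the tray's origin; axes as the tray's. The plate stands in the middle of the back wall, 10 mm thick (along x), 44 mm wide (along y), its top 24 mm above this point. Pinch it from above, fingers closing along the tray's x.
- weight1: small brass print weight, a plain upright disc 26 mm in diameter and 16 mm high, about 70 g, loose on the tray's floor at the start; origin at the centre of its underside. The three are alike.
- weight2: small brass print weight, a plain upright disc 26 mm in diameter and 16 mm high, about 70 g, loose on the tray's floor at the start; origin at the centre of its underside. The three are alike.
- weight3: small brass print weight, a plain upright disc 26 mm in diameter and 16 mm high, about 70 g, loose on the tray's floor at the start; origin at the centre of its underside. The three are alike.
- tub: deep open white plastic tub, fixed to the table, 150 mm (its x) by 170 mm (its y), 70 mm high, walls and floor 5 mm; origin at the centre of its underside. Tub and dish may change places from run to run.
- dish: shallow open white plastic draining dish with ribs in its floor, fixed to the table, 150 mm (its x) by 200 mm (its y, the long side), rim 30 mm above its underside, walls 5 mm; origin at the centre of its underside, z up.
- bottle1: brown glass bottle with black cap, 56 mm in diameter, 125 mm high, loose and upright, one of the row of three vessels between the tub and the dish; origin at the centre of its underside. Not to be disturbed.
- bottle2: brown glass bottle with black cap, 56 mm in diameter, 125 mm high, loose and upright, one of the row of three vessels between the tub and the dish; origin at the centre of its underside. Not to be disturbed.
- pot: white plastic pot with a screw lid, 66 mm in diameter, 105 mm high, loose and upright in the same row as the bottles; origin at the centre of its underside. Not to be disturbed.
Mind the look-alikes: they are no part of the job. Leave any turquoise or white look-alike of the weight3 alone.

How it is judged:
On the way, in this order (a step that is already met when the one before it is completed fails the run):
1. the tray is lifted over the tub and tipped (angle between tray's own z axis and vertical above 0.3 rad and horizontal distance between tray and tub below 0.2 m and height (world z) of tray above 0.05 m).
2. all three weights lie in the tub (x of weight1 in the frame of tub between -0.075 and 0.075 m and y of weight1 in the frame of tub between -0.085 and 0.085 m and z of weight1 in the frame of tub between 0 and 0.06 m and x of weight2 in the frame of tub between -0.075 and 0.075 m and y of weight2 in the frame of tub between -0.085 and 0.085 m and z of weight2 in the frame of tub between 0 and 0.06 m and x of weight3 in the frame of tub between -0.075 and 0.075 m and y of weight3 in the frame of tub between -0.085 and 0.085 m and z of weight3 in the frame of tub between 0 and 0.06 m), for 0.2 s.
At the end, for the whole second after the job is handed in: Weights in the tub; tray held over the dish: centre within 25 mm of the dish centre along each dish axis, long sides parallel within 0.18 rad, level within 0.15 rad, underside 4 to 40 mm above the rim (34 to 70 mm above the dish underside), not touching the dish, at rest (all of step 2 and x of tray in the frame of dish between -0.025 and 0.025 m and y of tray in the frame of dish between -0.025 and 0.025 m and z of tray in the frame of dish between 0.034 and 0.07 m and angle between the y axis of tray and the y axis of dish, either way round below 0.18 rad and angle between tray's own z axis and vertical below 0.15 rad and contact force between tray and dish below 0.2 N and contact force between the fingers and tray above 1 N and linear speed of tray below 0.02 m/s and angular speed of tray below 0.2 rad/s); the arm keeps its last pose, push and grip.
It fails at once if bottle1 is knocked over or pushed more than 30 mm (distance of bottle1 from where it was at the start of the episode above 0.03 m or angle between bottle1's own z axis and vertical above 0.3 rad).
It fails at once if bottle2 is knocked over or pushed more than 30 mm (distance of bottle2 from where it was at the start of the episode above 0.03 m or angle between bottle2's own z axis and vertical above 0.3 rad).
It fails at once if pot is knocked over or pushed more than 30 mm (distance of pot from where it was at the start of the episode above 0.03 m or angle between pot's own z axis and vertical above 0.3 rad).
It also fails if it takes over 61 s, if anything falls off the work surface, if the arm or the gripper's body presses on something with over 40 N, if the wrist force passes 120 N, or if a joint passes its speed limit or range.

## Robot

A 7-joint arm with a two-finger parallel gripper is mounted at the origin on the work surface. World frame = base frame: x ahead of the robot, y to its left, z up, the work surface at z = 0. Lengths are in m, angles in rad, forces in N, time in s.
With the tool pointing down it reaches from about 0.425 to 0.875 m from the base axis. Payload 4.7 kg.
Tool frame: the origin (TCP) lies midway between the tips of the shut fingers; the grasp point (between the pads) lies 19 mm behind it; z points along the fingers, y is the line along which they close (so a half turn about z gives the same grasp; the last joint's range is limited). The gripper opens to 87 mm and grips with 3 to 60 N. Pads are 19 mm wide; open, the fingers measure 117 mm over their backs; the gripper's body (75 mm by 190 mm) begins 51 mm behind the grasp point.
Start: joints at [1.197, 0.321, -0.07, 1.45, 0.023, 1.371, -0.057], TCP at [0.246, -0.602, 0.223] pointing down, gripper open.
Joint ranges: [-2.86, 2.86], [-0.3, 2.09], [-1.38, 1.24], [0.06, 2.45], [-1.56, 4.7], [0.09, 2.05], [-2.69, 2.69]. Speed limits (rad/s): [2.57, 2.57, 3.14, 3.14, 3.14, 3.14, 3.14].

## Interface

Orientations are given as a rotation vector (axis times angle).
In Python, from bench import ctrl gives the robot as it stands. The module is installed in compiled form; this text tells all that it offers.
- The arm moves only by the shell command python3 -m handwheel 'ROWS' [FORCE]. ROWS is JSON, a list of rows, each a list of 7 numbers: the finger opening in m, from 0 to 0.087, then the shift along the tool's x, y, z in m, then the turn, a rotation vector about the tool's x, y, z in degrees. A call has 1 to 12 rows; each row shifts and turns the commanded pose from where the row before left it, along the tool's axes as they then stand; what a row does not reach is not made up. A row lasts 1/8 s, in which the tool goes at most 62.5 mm and 10.7 degrees, less where a joint would pass 70% of its speed; a pose out of reach is approached as far as the arm can. A call is refused whole if a number of a shift passes 0.0625 or a number of a turn 10.7, either way. A call with a gripper value outside its range is refused whole. The fingers move at their own pace and stop on an object; FORCE is the grip in N (left out, the last holds). Time passes only in rows, so rows that do not move let the fingers close. It gives the time, the measured TCP pose, the force, the opening and the grip force at its end, in the units of the state.
- ctrl.get_state(): the state, without advancing time (a new reading comes with each control period).
- ctrl.get_image(name): name is "scene" or "top" or "wrist"; returns (picture, depth): 400x640x3 uint8, blue, green, red; 400x640 float32, m along the optical axis (not along the pixel's ray), 0 where there is no reading.
- ctrl.camera_info(name): a dict with "intrinsics" (3x3 intrinsics, pixels), "R" (3x3) and "t" (3): a world point X has camera coordinates R X + t. Camera axes: x right, y down, z forward; pixel columns grow to the right and rows downward; lengths in m; the calibration is good to about 2 mm. A picture is of the moment at which its call begins: read the wrist's pose just before it. camera_info takes no time and is no camera call; for the wrist camera it gives the pose at the moment of the call.
- ctrl.close_job(): hands the job in; it is judged then, once.
The state is a dict: "time": time; "joint_positions": joint angles; "qd": joint speeds; "joint_torque": joint torques, N m; "position": TCP position; "tool_rot": TCP orientation; "ft_force": force on the tool from outside, world axes, zero at the start; "torque": the same for the moment, N m; "grip_width": opening from 0.0 (shut) to 1.0 (fully open); "grip_force": force on a finger pad.
Only numpy, scipy, OpenCV 4.12 (cv2) and the standard library are available. Lean on these libraries where they do the work, as an engineer would, in place of code of your own. Each camera call takes 0.05 s, during which the arm holds its last target. There are 200 camera calls.

## Working session

There is one attempt and no reset: what is moved stays moved. The work goes in short steps, Python scripts to look and compute and a shell command to move; the robot and the scene stay as the last step left them, time stands still between calls to the robot, and variables do not carry over. Pictures are saved under pics/ and viewed, at most 10 in all, crops included, and the job is handed in when it is done.

```bash
mkdir -p pics; python3 - <<'E'
from bench import ctrl
import cv2,numpy as np
s=ctrl.get_state();print({k:np.round(v,3).tolist() for k,v in s.items()})
for n in("top","scene"):
    i,d=ctrl.get_image(n);cv2.imwrite(f"pics/{n}0.png",i);np.save(f"pics/{n}0.npy",d)
    c=ctrl.camera_info(n);print(n,{k:np.round(c[k],3).tolist() for k in c})
E
```

```text
{'time': 0.0, 'joint_positions': [1.197, 0.322, -0.07, 1.452, 0.023, 1.371, -0.057], 'qd': [-0.0, 0.001, 0.001, 0.001, -0.001, 0.001, 0.001], 'joint_torque': [0.0, -49.13, -0.404, -31.252, -0.064, 0.044, 0.0], 'position': [0.246, -0.601, 0.221], 'tool_rot': [-3.081, -0.605, 0.001], 'ft_force': [-0.799, 0.615, -0.497], 'torque': [0.031, 0.011, 0.015], 'grip_force': 0.0, 'grip_width': 1.0}
top {'intrinsics': [[387.557, 0.0, 318.681], [0.0, 387.557, 201.536], [0.0, 0.0, 1.0]], 'R': [[0.029, -1.0, 0.001], [-0.997, -0.029, -0.073], [0.073, 0.001, -0.997]], 't': [-0.076, 0.529, 1.007]}
scene {'intrinsics': [[407.566, 0.0, 318.123], [0.0, 407.566, 198.834], [0.0, 0.0, 1.0]], 'R': [[0.722, 0.692, 0.019], [0.463, -0.463, -0.756], [-0.514, 0.555, -0.655]], 't': [-0.327, -0.213, 1.292]}
```

View pics/top0.png

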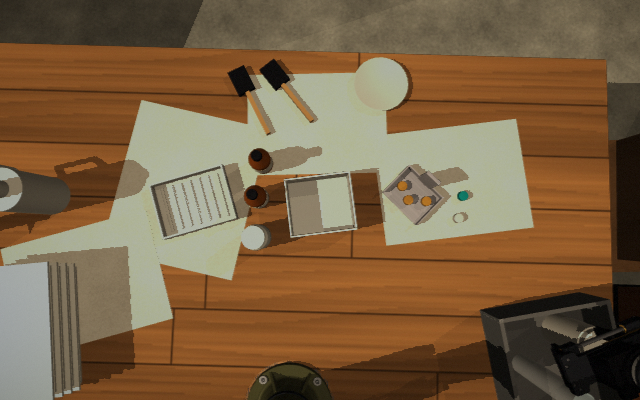

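View pics/scene0.png

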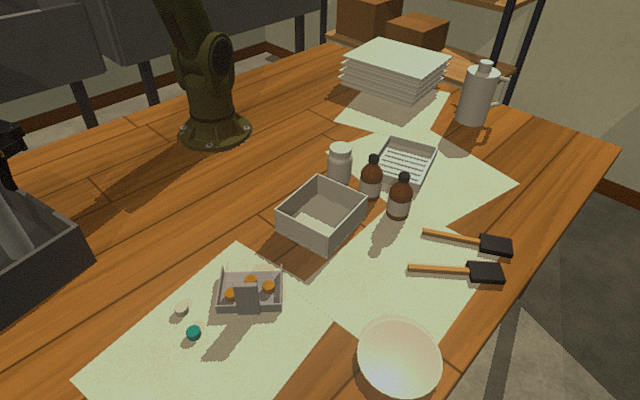

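Top view: the tray is at (413,195), carrying brass weights at (404,185), (408,200) and (427,201). The turquoise (462,196) and white (460,218) discs are look-alikes lying outside it, so I'll leave them. The tub is at (320,204), the dish at (195,202), the bottles at (259,160) and (255,196), and the pot at (256,237). Next I'll measure with depth.

```bash
cat > h.py <<'E'
import numpy as np,cv2
from bench import ctrl
def cloud(n,d):
    c=ctrl.camera_info(n);K,R,t=[np.array(c[k]) for k in("intrinsics","R","t")]
    v,u=np.mgrid[:400,:640];p=np.stack([(u-K[0,2])/K[0,0]*d,(v-K[1,2])/K[1,1]*d,d],-1)
    return (p-t)@R
E
python3 - <<'E'
from h import *
i=cv2.imread("pics/top0.png");P=cloud("top",np.load("pics/top0.npy"))
S=cloud("scene",np.load("pics/scene0.npy"))
print("table z",np.round(P[330,230],3),P[300,400].round(3))
def rect(n,r,lo,hi,src=P):
    v0,v1,u0,u1=r;q=src[v0:v1,u0:u1].reshape(-1,3);q=q[(q[:,2]>lo)&(q[:,2]<hi)]
    a=cv2.minAreaRect(q[:,:2].astype(np.float32)*1000);print(n,len(q),np.round(a[0],1),np.round(a[1],1),round(a[2],1),"z",np.percentile(q[:,2],[5,50,95]).round(3))
rect("tub rim",(165,245,278,362),.06,.08)
rect("dish rim",(155,245,145,243),.022,.038)
rect("tray",(160,228,378,446),.015,.05)
rect("tray all",(160,228,378,446),.012,.1)
rect("plate top",(160,228,378,446),.08,.1)
rect("plate top mid",(160,228,378,446),.045,.1)
rect("sc plate",(270,318,212,290),.045,.1,S)
rect("sc platetop",(270,318,212,290),.08,.1,S)
rect("sc tray",(262,318,212,290),.02,.032,S)
rect("b1",(145,175,245,275),.11,.14);rect("b2",(183,210,242,270),.11,.14);rect("pot",(222,253,238,273),.09,.12)
rect("sc b1",(170,220,385,415),.02,.08,S);rect("sc b2",(165,200,360,384),.02,.08,S)
cv2.imwrite("pics/z.png",np.hstack([cv2.resize(i[155:235,375:475],None,fx=4,fy=4,interpolation=2),cv2.resize(cv2.imread("pics/scene0.png")[250:330,200:300],None,fx=4,fy=4,interpolation=2)]))
E
```

```text
table z [0.187 0.163 0.003] [ 0.277 -0.283 -0.001]
tub rim 542 [522.2 -63.5] [150.1 170.3] 8.6 z [0.064 0.069 0.072]
dish rim 648 [522.7 273.1] [150.9 201.4] 17.9 z [0.023 0.029 0.032]
tray 438 [ 559.2 -310. ] [126.2 104. ] 46.9 z [0.016 0.02  0.039]
tray all 637 [ 559.3 -310.1] [126.2 104.3] 46.9 z [0.014 0.022 0.089]
plate top 88 [ 593.8 -342.1] [43.8 10.4] 44.9 z [0.082 0.088 0.091]
plate top mid 160 [ 593.8 -342. ] [43.9 10.5] 45.4 z [0.049 0.083 0.091]
sc plate 472 [ 596.6 -343.8] [44.3 12. ] 45.4 z [0.048 0.074 0.092]
sc platetop 185 [ 596.4 -343.7] [43.9 11.5] 46.7 z [0.082 0.09  0.092]
sc tray 493 [ 561.7 -311.1] [126.2 107.3] 46.4 z [0.02  0.024 0.029]
b1 102 [630.9  93.3] [24.5 23.6] 2.3 z [0.115 0.124 0.127]
b2 103 [536.8 100.9] [24.  24.7] 2.1 z [0.115 0.124 0.127]
pot 456 [433.3  96.6] [55.4 56.8] 1.8 z [0.101 0.104 0.107]
sc b1 555 [612.7 136.7] [ 76.2 155.7] 38.9 z [0.023 0.047 0.078]
sc b2 468 [545.4  87.5] [ 54.2 168.6] 13.2 z [0.025 0.056 0.078]
```

View pics/z.png

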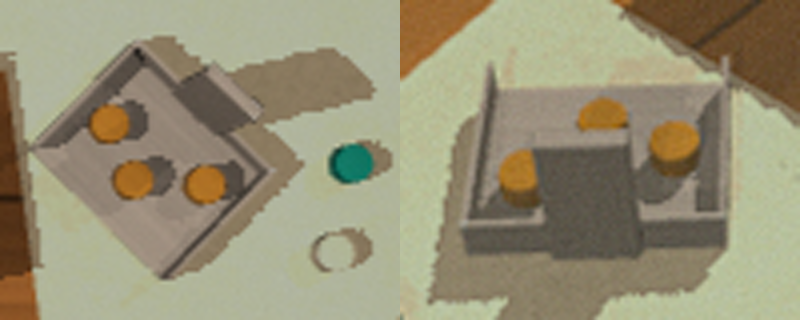

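The crop shows the tray's plate at its back (upper right in the top view), with all three brass weights inside the tray. The two look-alikes are outside. The measured sizes match the given ones:

| Item | Position (mm) | Direction |
|---|---|---|
| Grip point | about (595, -343) | tray +x at about -44° |
| Tub | (522, -63) | 8.6° |
| Dish | (523, 273) | 17.9° |

Now moving above the plate.

```bash
python3 -m handwheel '[[0.087,0.02,-0.005,0,0,0,0],[0.087,0.045,-0.0115,0,0,0,0],[0.087,0.045,-0.0115,0,0,0,0],[0.087,0.045,-0.0115,0,0,0,0],[0.087,0.045,-0.0115,0,0,0,0],[0.087,0.045,-0.0115,0,0,0,0],[0.087,0.045,-0.0115,0,0,0,0],[0.087,0.045,-0.0115,0,0,0,0],[0.087,0.045,-0.0115,0,0,0,0],[0.087,0.04,-0.011,0,0,0,-8],[0.087,0,0,0,0,0,-8],[0.087,0,0,0,0,0,-8]]' 60; python3 -m handwheel '[[0.087,0,0,0,0,0,0],[0.087,0,0,0,0,0,0]]'
python3 - <<'E'
from h import *
s=ctrl.get_state();print(s["position"],s["tool_rot"],s["joint_positions"])
i,d=ctrl.get_image("wrist");cv2.imwrite("pics/w1.png",i);P=cloud("wrist",d);q=P.reshape(-1,3)[d.ravel()>0]
for lo,hi in((.08,.097),(.05,.097),(.015,.03)):
    m=(q[:,2]>lo)&(q[:,2]<hi)&(np.hypot(q[:,0]-.57,q[:,1]+.32)<.11);r=q[m]
    if m.sum()>10:a=cv2.minAreaRect(r[:,:2].astype(np.float32)*1000);print(lo,m.sum(),np.round(a[0],1),np.round(a[1],1),a[2])
E
```

```text
time: 1.6
position: [0.5952, -0.3399, 0.2222]
tool_rot: [-2.883, -1.244, -0.001]
ft_force: [-0.1, -0.4, -0.6]
grip_width: 0.997
grip_force: 0.0
time: 1.85
position: [0.594, -0.3421, 0.2225]
tool_rot: [-2.89, -1.23, -0.0]
ft_force: [0.1, -0.5, 0.1]
grip_width: 1.0
grip_force: 0.0
[ 0.59397362 -0.34214959  0.22249503] [-2.89024860e+00 -1.23047688e+00 -1.76754635e-04] [ 0.72679413  0.41718148 -0.33618639  1.34165234  0.13563212  1.40534723
 -0.37074309]
0.08 382 [ 594.3 -342.6] [43.1  9.6] 46.160858154296875
0.05 416 [ 594.3 -342.6] [43.1  9.9] 45.63789749145508
0.015 1649 [ 559.5 -310.8] [126.6 104.1] 46.40598678588867
```

View pics/w1.png

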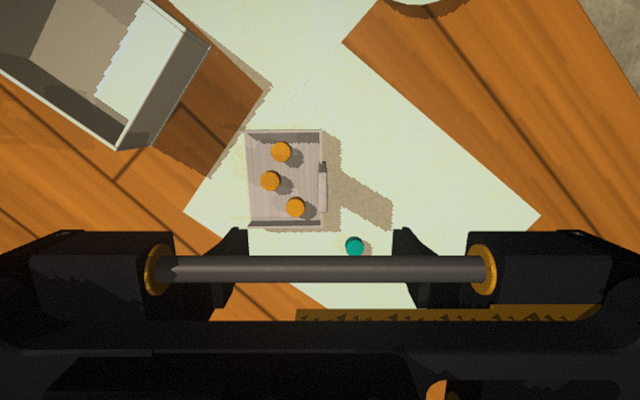

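The wrist view shows the tray upright at (285,180) with the plate at (323,185). The tool is within 1 mm and 0.3° of the plate, so I'll descend, grip and lift.

```bash
python3 -m handwheel '[[0.087,0,0,0.03,0,0,0],[0.087,0,0,0.03,0,0,0],[0.087,0,0,0.03,0,0,0],[0.087,0,0,0.03,0,0,0],[0.087,0,0,0.03,0,0,0],[0.087,0,0,0.018,0,0,0],[0.087,0,0,0.009,0,0,0],[0.087,0,0,0,0,0,0],[0.087,0,0,0,0,0,0]]' 60
python3 -m handwheel '[[0.05,0,0,0,0,0,0],[0.02,0,0,0,0,0,0],[0,0,0,0,0,0,0],[0,0,0,0,0,0,0],[0,0,0,0,0,0,0],[0,0,0,0,0,0,0],[0,0,0,0,0,0,0],[0,0,0,0,0,0,0]]' 60
```

```text
time: 3.02
position: [0.5946, -0.3433, 0.0469]
tool_rot: [2.888, 1.232, 0.002]
ft_force: [-0.4, 0.5, 0.2]
grip_width: 1.0
grip_force: 0.0
time: 4.03
position: [0.5938, -0.3429, 0.0455]
tool_rot: [2.889, 1.233, -0.0]
ft_force: [0.6, -0.2, 1.0]
grip_width: 0.169
grip_force: 0.0
```

```bash
python3 -m handwheel '[[0,0,0,0,0,0,0],[0,0,0,0,0,0,0],[0,0,0,0,0,0,0],[0,0,0,0,0,0,0]]' 60
python3 -m handwheel '[[0,0,0,-0.005,0,0,0],[0,0,0,-0.015,0,0,0],[0,0,0,-0.03,0,0,0],[0,0,0,-0.03,0,0,0],[0,0,0,-0.03,0,0,0],[0,0,0,-0.02,0,0,0],[0,0,0,-0.01,0,0,0],[0,0,0,0,0,0,0],[0,0,0,0,0,0,0]]' 60
```

```text
time: 4.53
position: [0.5938, -0.3433, 0.0456]
tool_rot: [2.889, 1.233, -0.0]
ft_force: [0.5, -1.7, -0.4]
grip_width: 0.114
grip_force: 60.0
time: 5.65
position: [0.593, -0.3427, 0.184]
tool_rot: [-2.888, -1.232, 0.003]
ft_force: [-0.7, -0.8, -4.1]
grip_width: 0.11
grip_force: 60.0
```

The tray is held and lifted. Next I'll yaw it to the tub's direction, then carry it behind the tub.

```bash
python3 -m handwheel '[[0,0,0,0,0,0,-2],[0,0,0,0,0,0,-4],[0,0,0,0,0,0,-5.5],[0,0,0,0,0,0,-5.5],[0,0,0,0,0,0,-5.5],[0,0,0,0,0,0,-5.5],[0,0,0,0,0,0,-5.5],[0,0,0,0,0,0,-5.5],[0,0,0,0,0,0,-5.5],[0,0,0,0,0,0,-4],[0,0,0,0,0,0,-3],[0,0,0,0,0,0,-1]]' 60
python3 -m handwheel '[[0,0.006,0.002,0,0,0,0],[0,0.015,0.005,0,0,0,0],[0,0.027,0.009,0,0,0,0],[0,0.03,0.01,0,0,0,0],[0,0.033,0.011,0,0,0,0],[0,0.033,0.011,0,0,0,0],[0,0.033,0.011,0,0,0,0],[0,0.033,0.011,0,0,0,0],[0,0.03,0.01,0,0,0,0],[0,0.025,0.009,0,0,0,0],[0,0.016,0.006,0,0,0,0],[0,0.006,0.002,0,0,0,0]]' 60
python3 -m handwheel '[[0,0,0,0,0,0,0],[0,0,0,0,0,0,0],[0,0,0,0,0,0,0]]' 60
python3 - <<'E'
from h import *
s=ctrl.get_state();print(s["position"],s["tool_rot"],s["joint_positions"])
ims=[]
for n in("top","scene"):
    i,d=ctrl.get_image(n);ims.append(i[120:300,150:470]);P=cloud(n,d)
    q=P.reshape(-1,3);q=q[(d.ravel()>0)]
    r=q[(q[:,2]>.105)&(q[:,2]<.135)&(abs(q[:,0]-.6)<.13)&(q[:,1]>-.15)&(q[:,1]<.04)]
    if len(r)>20:a=cv2.minAreaRect(r[:,:2].astype(np.float32)*1000);print(n,len(r),a)
cv2.imwrite("pics/a2.png",cv2.resize(np.vstack(ims),None,fx=1.6,fy=1.6))
E
```

```text
time: 7.15
position: [0.5935, -0.3428, 0.1848]
tool_rot: [-2.044, -2.384, -0.0]
ft_force: [-0.8, -0.1, -4.1]
grip_width: 0.112
grip_force: 60.0
time: 8.65
position: [0.6462, -0.0426, 0.1857]
tool_rot: [2.043, 2.386, 0.0]
ft_force: [-0.5, -0.1, -3.7]
grip_width: 0.108
grip_force: 60.0
time: 9.02
position: [0.646, -0.046, 0.1854]
tool_rot: [2.048, 2.382, -0.001]
ft_force: [-0.4, 0.1, -4.3]
grip_width: 0.11
grip_force: 60.0
[ 0.64603225 -0.04599847  0.18543373] [ 2.04832786e+00  2.38172526e+00 -8.80781680e-04] [ 0.4910823   0.39584491 -0.60038738  1.4903971   0.22705733  1.32558736
  0.02178772]
```

View pics/a2.png

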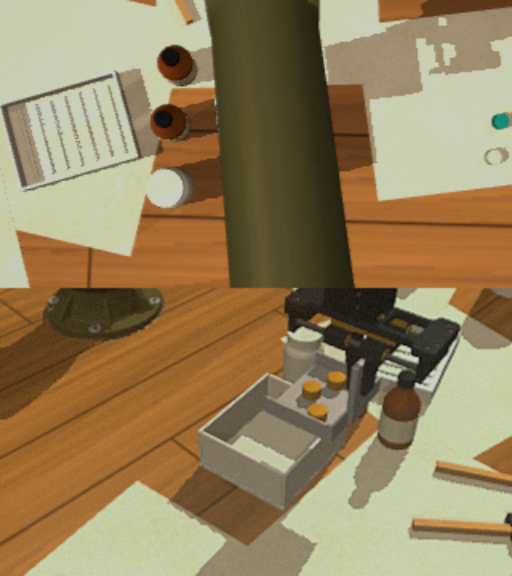

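The tray is level and carries all three weights behind and over the tub (scene crop at (315,395)). The bottles and pot are untouched. I'll lower it 40 mm and tip about the front edge.

```bash
python3 -m handwheel '[[0,0,0,0.01,0,0,0],[0,0,0,0.02,0,0,0],[0,0,0,0.01,0,0,0],[0,0,-0.0032,-0.007,-4,0,0],[0,0,-0.0032,-0.007,-4,0,0],[0,0,-0.0032,-0.007,-4,0,0],[0,0,-0.0032,-0.007,-4,0,0],[0,0,-0.0032,-0.007,-4,0,0],[0,0,0,0,0,0,0],[0,0,0,0,0,0,0]]' 60
python3 -m handwheel '[[0,0,-0.0032,-0.007,-4,0,0],[0,0,-0.0032,-0.007,-4,0,0],[0,0,-0.0032,-0.007,-4,0,0],[0,0,-0.0032,-0.007,-4,0,0],[0,0,-0.0032,-0.007,-4,0,0],[0,0,-0.0032,-0.007,-4,0,0],[0,0,0,0,0,0,0],[0,0,0,0,0,0,0],[0,0,0,0,0,0,0],[0,0,0,0,0,0,0]]' 60
python3 - <<'E'
from h import *
s=ctrl.get_state();print(s["position"],s["tool_rot"],s["joint_positions"])
i,d=ctrl.get_image("scene");cv2.imwrite("pics/a3.png",cv2.resize(i[90:290,220:480],None,fx=2.5,fy=2.5))
E
```

```text
time: 10.38
position: [0.6257, -0.0476, 0.1775]
tool_rot: [1.882, 2.193, 0.385]
ft_force: [-0.4, 0.7, -3.9]
grip_width: 0.113
grip_force: 60.0
time: 11.62
position: [0.5894, -0.0532, 0.2047]
tool_rot: [1.649, 1.922, 0.776]
ft_force: [0.3, -0.5, -2.4]
grip_width: 0.11
grip_force: 60.0
[ 0.58942515 -0.0531935   0.20471196] [1.64878179 1.92214683 0.77647925] [ 0.69337331 -0.23801372 -0.44440192  2.26493592 -0.83457454  0.49202533
  1.0049865 ]
```

View pics/a3.png

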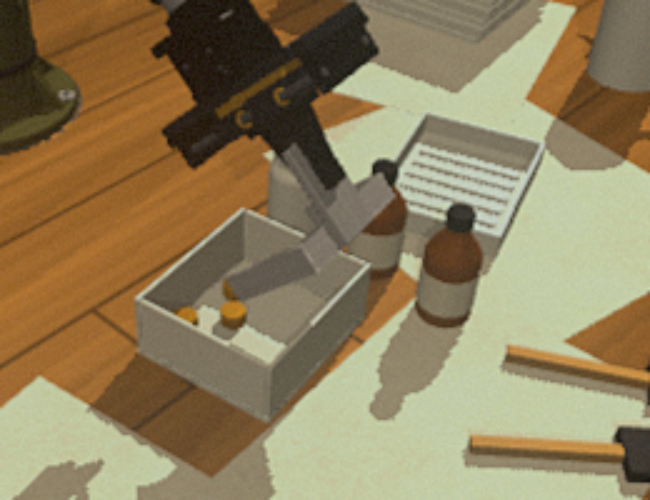

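The force has dropped to 2.4 N, so the tray is empty. All three weights are in the tub at (188,315), (232,312) and (230,288), and the bottles and pot are standing. I'll reverse the tilt and raise.

```bash
python3 -m handwheel '[[0,0,0.0032,0.007,4,0,0],[0,0,0.0032,0.007,4,0,0],[0,0,0.0032,0.007,4,0,0],[0,0,0.0032,0.007,4,0,0],[0,0,0.0032,0.007,4,0,0],[0,0,0.0032,0.007,4,0,0],[0,0,0.0032,0.007,4,0,0],[0,0,0.0032,0.007,4,0,0],[0,0,0.0032,0.007,4,0,0],[0,0,0.0032,0.007,4,0,0],[0,0,0.0032,0.007,4,0,0],[0,0,0,0,0,0,0]]' 60
python3 -m handwheel '[[0,0,0,-0.01,0,0,0],[0,0,0,-0.02,0,0,0],[0,0,0,-0.03,0,0,0],[0,0,0,-0.03,0,0,0],[0,0,0,-0.02,0,0,0],[0,0,0,-0.01,0,0,0],[0,0,0,0,0,0,0],[0,0,0,0,0,0,0]]' 60
```

```text
time: 13.18
position: [0.6511, -0.0435, 0.1483]
tool_rot: [-2.045, -2.382, -0.002]
ft_force: [-0.6, 0.1, -2.4]
grip_width: 0.112
grip_force: 60.0
time: 14.18
position: [0.6494, -0.0441, 0.2684]
tool_rot: [-2.045, -2.383, 0.002]
ft_force: [-1.0, -0.5, -2.4]
grip_width: 0.11
grip_force: 60.0
```

Carrying over the vessel row, with the underside at 0.22 m against 0.125 m bottles, to the dish.

```bash
python3 -m handwheel '[[0,0.01,-0.001,0,0,0,0],[0,0.025,-0.002,0,0,0,0],[0,0.035,-0.003,0,0,0,0],[0,0.04,-0.003,0,0,0,0],[0,0.04,-0.003,0,0,0,0],[0,0.04,-0.003,0,0,0,0],[0,0.04,-0.003,0,0,0,0],[0,0.04,-0.003,0,0,0,0],[0,0.035,-0.003,0,0,0,0],[0,0.025,-0.003,0,0,0,0],[0,0.011,-0.001,0,0,0,0],[0,0,0,0,0,0,0]]' 60
python3 -m handwheel '[[0,0,0,0,0,0,-3],[0,0,0,0,0,0,-4],[0,0,0,0,0,0,-2.2],[0,0,0,0.03,0,0,0],[0,0,0,0.03,0,0,0],[0,0,0,0.03,0,0,0],[0,0,0,0.02,0,0,0],[0,0,0,0.01,0,0,0],[0,0,0,0,0,0,0],[0,0,0,0,0,0,0],[0,0,0,0,0,0,0]]' 60
python3 - <<'E'
from h import *
s=ctrl.get_state();print(s["position"],s["tool_rot"],s["joint_positions"])
for n in("top","scene"):
    i,d=ctrl.get_image(n);P=cloud(n,d);cv2.imwrite(f"pics/{n}4.png",i)
    q=P.reshape(-1,3)[d.ravel()>0];b=q[(abs(q[:,0]-.52)<.12)&(abs(q[:,1]-.273)<.12)]
    if n=="scene":
        print(np.histogram(b[:,2],np.arange(.02,.2,.01)))
E
python3 - <<'E'
import cv2,numpy as np
a=cv2.imread("pics/top4.png")[120:290,120:380];b=cv2.imread("pics/scene4.png")[90:260,260:520]
cv2.imwrite("pics/a4.png",cv2.resize(np.vstack([a,b]),None,fx=1.7,fy=1.7))
E
```

```text
time: 15.68
position: [0.5697, 0.2902, 0.2697]
tool_rot: [-2.043, -2.386, 0.0]
ft_force: [0.4, -0.2, -2.3]
grip_width: 0.113
grip_force: 60.0
time: 17.05
position: [0.5711, 0.2893, 0.1508]
tool_rot: [1.848, 2.54, 0.002]
ft_force: [0.4, 0.2, -2.3]
grip_width: 0.11
grip_force: 60.0
[0.57114974 0.28932454 0.15079714] [1.84770014e+00 2.53965346e+00 2.30217860e-03] [ 0.11740887  0.46334472 -0.82543008  1.5479517   0.35011553  1.28265945
 -0.44231847]
(array([187, 134,   0,   0,   0,   0,   0,   0, 494, 322, 254,  75,  17,
        41,  39,  44,  53]), array([0.02, 0.03, 0.04, 0.05, 0.06, 0.07, 0.08, 0.09, 0.1 , 0.11, 0.12,
       0.13, 0.14, 0.15, 0.16, 0.17, 0.18, 0.19]))
```

View pics/a4.png

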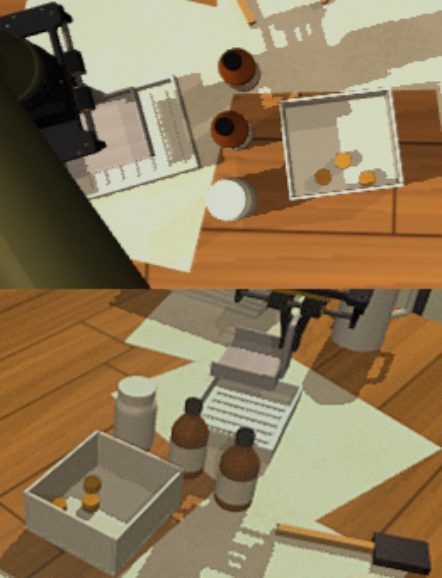

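All three weights lie in the tub and the vessels stand. The empty tray is level above the dish, so I'll lower it 53 mm and check with depth.

```bash
python3 -m handwheel '[[0,0,0,0.01,0,0,0],[0,0,0,0.015,0,0,0],[0,0,0,0.013,0,0,0],[0,0,0,0.01,0,0,0],[0,0,0,0.005,0,0,0],[0,0,0,0,0,0,0],[0,0,0,0,0,0,0],[0,0,0,0,0,0,0],[0,0,0,0,0,0,0]]' 60
python3 - <<'E'
from h import *
s=ctrl.get_state();print(s["position"],s["tool_rot"])
a=np.deg2rad(17.9);c=np.array([.5227,.2731])
for n in("top","scene","wrist"):
    i,d=ctrl.get_image(n);P=cloud(n,d);cv2.imwrite(f"pics/{n}5.png",i)
    q=P.reshape(-1,3)[d.ravel()>0];e=q[:,:2]-c
    L=np.c_[e@[np.cos(a),np.sin(a)],e@[-np.sin(a),np.cos(a)],q[:,2]]
    f=L[(abs(L[:,0])<.065)&(abs(L[:,1])<.08)&(L[:,2]>.045)&(L[:,2]<.065)]
    r=L[(abs(L[:,0])<.075)&(abs(L[:,1])<.085)&(L[:,2]>.045)&(L[:,2]<.085)]
    print(n,len(f),"dish-frame extents",np.percentile(r,[.5,99.5],axis=0).round(4).tolist() if len(r) else 0)
    if len(f)>30:
        m=np.linalg.lstsq(np.c_[f[:,:2],np.ones(len(f))],f[:,2],rcond=None)[0];print(" floor plane slopes,z0",m.round(4))
    if len(r)>30:print(cv2.minAreaRect((r[:,:2]*1000).astype(np.float32)))
E
```

```text
time: 18.27
position: [0.5708, 0.2889, 0.097]
tool_rot: [1.848, 2.54, 0.001]
ft_force: [0.4, 0.2, -2.2]
grip_width: 0.11
grip_force: 60.0
[0.57084198 0.28892351 0.09703299] [1.84812191e+00 2.53996638e+00 5.94513361e-04]
top 1116 dish-frame extents [[-0.0504, -0.0613, 0.0484], [0.0497, 0.0473, 0.0792]]
 floor plane slopes,z0 [ 0.0004 -0.0115  0.0538]
((0.8190116882324219, -5.764835357666016), (103.03838348388672, 111.58979797363281), 0.26481229066848755)
scene 775 dish-frame extents [[-0.0469, -0.0652, 0.0522], [0.0576, 0.0649, 0.081]]
 floor plane slopes,z0 [ 0.0064 -0.0127  0.0567]
((5.141975402832031, 0.3898162841796875), (133.9945526123047, 105.64488983154297), 89.71299743652344)
wrist 12098 dish-frame extents [[-0.0503, -0.0112, 0.0534], [0.0498, 0.0644, 0.0783]]
 floor plane slopes,z0 [0.0018 0.0033 0.0549]
((1.4822883605957031, 2.550922393798828), (105.68321990966797, 123.76302337646484), 0.0507512092590332)
```

Measured in the dish's frame, the tray is centred within about 2 mm, level within 0.01 rad and parallel within 0.5°. Its underside is about 52 mm up, so about 22 mm above the rim. Handing in.

```bash
python3 -c "
from bench import ctrl
print(ctrl.close_job())"
```

```text
the job is handed in; nothing more can be done
None
```

The job is handed in: all three brass weights are in the tub, the bottles and pot still stand where they were, and the gripper is holding the empty tray centred and level about 22 mm above the dish rim; no verdict was returned.

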